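Sort the bush castings on the bench balance

ROBOT

A 7-joint arm with a two-finger parallel gripper is mounted at the origin on a cart in front of the work surface, level with it; the furniture and walls round the work are solid. World frame = base frame: x ahead of the robot, y to its left, z up, the work surface at z = 0. Lengths are in m, angles in rad, forces in N, time in s.
With the tool pointing down it reaches from about 0.4 to 0.875 m from the base axis. Payload 19.3 kg.
Tool frame: the origin (TCP) lies on the centre line of the jaws, within the pads' length; the fingertips stand 11 mm ahead of it and the grasp point (between the pads) lies 8 mm behind it; y points along the fingers, x is the direction in which the jaws open and shut, and the axes are right-handed (so a half turn about y gives the same grasp; the last joint's range is limited). The gripper opens to 85 mm and grips with 20 to 120 N. Pads are 22 mm wide; open, the fingers measure 114 mm over their backs; the gripper's body (76 mm by 85 mm) begins 54 mm behind the grasp point. The pads swing forward as they close: fully open they stand 13 mm farther back than shut.
Start: joints at [-1.301, 0.521, -0.036, 1.599, 0.021, 1.021, -0.113], TCP at [0.208, 0.589, 0.242] pointing down, gripper open.
Joint ranges: [-2.91, 2.91], [-0.3, 2.13], [-1.5, 1.42], [0.17, 2.43], [-1.26, 4.41], [0.16, 1.93], [-2.52, 2.52]. Speed limits (rad/s): [1.89, 1.89, 2.39, 2.39, 3.01, 3.01, 3.01].

INTERFACE

Orientations are given as [roll, pitch, yaw] about the fixed x, y, z axes, in that order (R = Rz(yaw) Ry(pitch) Rx(roll)).
In Python, from workcell import monitor, cams, bot gives the robot as it stands.
- The arm moves only by the tool send_rows, never from a script. Its argument "series" is text: rows parted by semicolons, each of 7 numbers parted by spaces: the turn, a rotation vector about the tool's x, y, z in rad, then the shift along the tool's x, y, z in mm, then the opening, from 0 (shut) to 1 (fully open). In form: ax ay az tx ty tz claw; .... A call has 1 to 20 rows; each row is the pose to reach, as a shift and turn from the pose commanded when the call began, along the tool's axes at that moment; what a row does not reach only later rows make up. A row lasts 1/12 s, in which the tool goes at most 41.7 mm and 7.16 degrees, less where a joint would pass 70% of its speed; a pose out of reach is approached as far as the arm can. A call with a gripper value outside its range is refused whole. The fingers move at their own pace and stop on an object; "force" is the grip in N (left out, the last holds). Time passes only in rows, so rows that repeat a pose let the fingers close. It gives the time, the measured TCP pose, the force and the opening at its end, in the units of the state.
- monitor.observe(): the state, without advancing time (a new reading comes with each control period).
- cams.grab_frame(name): name is "side" or "top"; returns the picture (400x640x3 uint8, red, green, blue); there is no depth.
- cams.get_calibration(name): a dict with "mtx" (3x3 intrinsics, pixels), "origin" and "attitude" of the camera in the world. Camera axes: x right, y down, z forward; pixel columns grow to the right and rows downward; lengths in m; the calibration is good to about 2 mm. A picture is of the moment at which its call begins. get_calibration takes no time and is no camera call.
- bot.job_done(): hands the job in, once; it reports no verdict.
The state is a dict: "clock": time; "qpos": joint angles; "qd": joint speeds; "joint_efforts": joint torques, N m; "position": TCP position; "tool_rot": TCP orientation; "force": force on the tool from outside, world axes, zero at the start; "moment": the same for the moment, N m; "grip_width": finger opening in m.
Only numpy, scipy, OpenCV 4.12 (cv2) and the standard library are available. Lean on these libraries where they do the work, as an engineer would, in place of code of your own. Each camera call takes 0.05 s, during which the arm holds its last target.

TASK

The bush casting standing on one pan of the balance is the limit sample, the lightest that is still sound. Weigh the two loose castings against it, one at a time: lower the casting gently onto the empty pan, let go only once it stands there and watch which way the beam tips; stand it in the wooden tray if it outweighs the sample, or in the clear plastic tray if it is lighter, and only then weigh the other. Never drop a casting. Leave both standing upright, the sample on its pan, and everything else on the bench where it is.

Things in the scene. Friction and masses are not known exactly. Their poses are not given: they have to be found in the camera images.
- bush_a: Flanged bush casting of bare dark grey iron, 80 mm tall: a round foot flange (58 mm diameter, 11 mm thick) under a plain round barrel (40 mm diameter, from 18 mm up to the top; four small ribs fill the corner above the flange up to 30 mm) with a shallow cored bore in its top end. Origin: centre of its underside; z is up along the barrel. One of two loose castings that look alike and stand upright on the bench; each weighs 0.32 to 0.58 kg, unknown beforehand.
- bush_b: Flanged bush casting of bare dark grey iron, 80 mm tall: a round foot flange (58 mm diameter, 11 mm thick) under a plain round barrel (40 mm diameter, from 18 mm up to the top; four small ribs fill the corner above the flange up to 30 mm) with a shallow cored bore in its top end. Origin: centre of its underside; z is up along the barrel. The other loose casting; its own weight, unknown beforehand and independent of the first's (both may be heavy or both light).
- sample_bush: Flanged bush casting of bare dark grey iron, 80 mm tall: a round foot flange (58 mm diameter, 11 mm thick) under a plain round barrel (40 mm diameter, from 18 mm up to the top; four small ribs fill the corner above the flange up to 30 mm) with a shallow cored bore in its top end. Origin: centre of its underside; z is up along the barrel. The limit sample, 0.45 kg, standing on the balance's left-hand pan as seen from the robot (the sample pan); it stays there.
- balance: Grey bench balance with two round pans on top of a parallel beam linkage, so that the pans stay level; fixed to the bench. Foot 300 x 120 x 18 mm. Origin: centre of its underside; its y axis runs along the beam (sample pan at y = +120 mm, empty load pan at y = -120 mm), x away from the robot. Between the pans a white index plate (62 mm wide) reaches up to z = 165 mm. The beam is damped and settles within about 1 s.
- beam (a joint): Beam tilt, 0 to 0.22 rad: 0 = sample pan fully down and load pan fully up (as with an empty load pan), 0.11 = level, both pans equal, 0.22 = load pan fully down. It stands at a stop when the weights differ by more than about 8 per cent, and in between in proportion (about 0.013 rad for each per cent).
- load_pan: The empty aluminium pan that takes the casting to be weighed: a shallow round dish, 120 mm across its floor and 132 mm over its rim, which stands 7 mm above the floor. It yields downwards under about 4 N (a little less than the sample's weight) and comes to a hard stop 26 mm lower. Origin: the pivot at the beam's end, 49 mm under the pan's floor; z up.
- load_pan_floor (a point): Centre of the load pan's floor (upper face); 160 mm above the bench when fully up, 147 mm when level, 134 mm when fully down.
- sample_pan_floor (a point): Centre of the floor of the other pan, on which the sample stands.
- wooden_tray: Open wooden tray for sound castings, fixed on the bench. Outside 140 x 190 x 35 mm, walls 8 mm thick and 35 mm high, inside 124 x 174 mm, floor 8 mm above the bench; a small hand batten stands out 12 mm from each end wall. Origin: centre of its underside; its long side lies along its y axis. Holds two castings side by side.
- clear_tray: Open clear plastic tray for rejected, light castings, fixed on the bench. Outside 105 x 155 x 34 mm, thin walls 34 mm high, inside 100 x 149 mm, floor 2 mm above the bench. Origin: centre of its underside; its long side lies along its y axis turned by +0.14 rad (8 degrees anticlockwise from above). Holds two castings side by side along it.
- driver_red: Red-handled screwdriver, 190 mm, lying on the bench; bystander. Origin: under its middle.
- small_pot: Small round off-white plastic pot with a lid, 37 mm across, 20 mm tall, on the bench; bystander. Origin: centre of its underside.
- tape_measure: Yellow tape measure, 61 x 76 x 66 mm, standing on the bench; bystander. Origin: centre of its underside.
- spray_bottle: Green pump bottle, 58 mm wide, 177 mm tall, upright on the bench; bystander. Origin: centre of its underside.
Things that resemble listed ones, but are neither listed nor needed, are in the scene too. What is shaped like the bush_a but red is not meant.

How it is judged:
By the outcome, as a careful person would: the job done as asked, in the order asked, and still so for the second after the job is handed in, with the robot touching nothing.
It also fails if it takes over 67 s, if anything falls off the work surface, if the arm or the gripper's body presses on something with over 40 N, if the wrist force passes 120 N, or if a joint passes its speed limit or range.

## Working session

There is one attempt and no reset: what is moved stays moved. The work goes in short steps, Python scripts to look and compute and a tool call to move; the robot and the scene stay as the last step left them, time stands still between calls to the robot, and variables do not carry over. Pictures are saved under pics/ and viewed, and the job is handed in when it is done.

Besides the shell and the picture viewer there is one more tool, called after "Call:" as name(argument=value, ...), one argument or row to a line, values as JSON. send_rows: Moves the arm, as the interface text tells. Its arguments: {"type":"object","properties":{"series":{"type":"string"},"force":{"type":"number"}},"required":["series"]}

```bash
ls; mkdir -p pics; python3 - <<'E'
from workcell import monitor,cams,bot
import cv2,numpy as np
print(monitor.observe())
for n in("side","top"):
    f=cams.grab_frame(n); cv2.imwrite(f"pics/{n}0.png",f[:,:,::-1]); print(n,cams.get_calibration(n))
E
```

```text
pics
{'clock': 0.0, 'qpos': array([-1.30119301,  0.52203017, -0.03633894,  1.6000091 ,  0.02115437,
        1.02111047, -0.1127989 ]), 'qd': array([ 1.32308467e-03,  9.34411869e-05, -8.48054322e-04,  2.02954085e-03,
        1.21803466e-03,  8.13751194e-04,  1.31255422e-03]), 'joint_efforts': array([-7.76246470e-04, -9.27118564e+01,  1.97995283e+00, -3.69919789e+01,
        1.78474677e-02,  8.40204069e-03, -4.47786124e-05]), 'position': array([0.20821889, 0.58894078, 0.24171513]), 'tool_rot': array([-1.57083638e+00,  1.17381327e-03,  1.23097027e+00]), 'force': array([-0.14768001, -0.48110339, -0.51803142]), 'moment': array([-0.01676927,  0.01988802,  0.01661556]), 'grip_width': 0.08576935640865162}
side {'mtx': array([[378.0107314 ,   0.        , 321.43157271],
       [  0.        , 378.0107314 , 201.5182696 ],
       [  0.        ,   0.        ,   1.        ]]), 'origin': array([ 0.16333897, -0.76712314,  0.51443932]), 'attitude': array([-1.94475135, -0.01764158, -0.3748686 ])}
top {'mtx': array([[394.49117567,   0.        , 314.60327057],
       [  0.        , 394.49117567, 195.98736928],
       [  0.        ,   0.        ,   1.        ]]), 'origin': array([0.29378079, 0.13192017, 1.47125704]), 'attitude': array([-2.98105121e+00, -5.74486011e-04, -1.56668183e+00])}
```

View pics/side0.png

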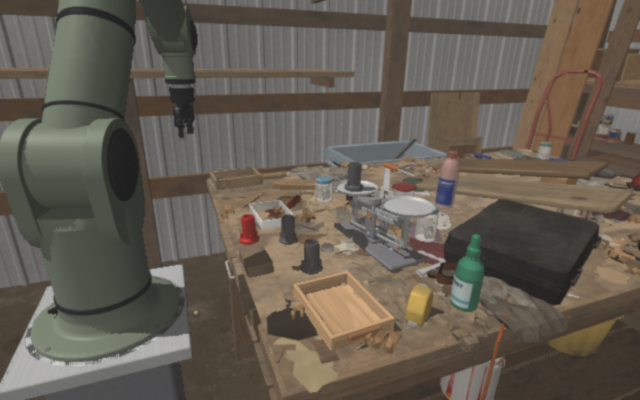

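View pics/top0.png

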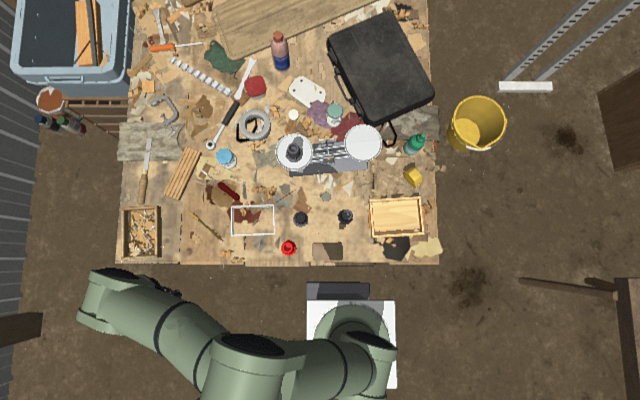

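```bash
cat >h.py <<'E'
from workcell import monitor,cams,bot
import cv2,numpy as np
from scipy.spatial.transform import Rotation as R
C={n:cams.get_calibration(n) for n in("side","top")}
def ray(n,u,v):
    c=C[n]; d=R.from_euler('xyz',c['attitude']).as_matrix()@np.linalg.inv(c['mtx'])@np.array([u,v,1.]); return c['origin'],d
def onz(n,u,v,z):
    o,d=ray(n,u,v); return o+d*(z-o[2])/d[2]
def proj(n,p):
    c=C[n]; q=R.from_euler('xyz',c['attitude']).as_matrix().T@(np.array(p)-c['origin']); w=c['mtx']@q; return w[:2]/w[2]
def crop(img,x,y,w,h,s,fn):
    cv2.imwrite(fn,cv2.resize(img[y:y+h,x:x+w,::-1],None,fx=s,fy=s,interpolation=cv2.INTER_CUBIC))
E
python3 - <<'E'
from h import *
t=cv2.imread('pics/top0.png')[:,:,::-1];s=cv2.imread('pics/side0.png')[:,:,::-1]
crop(t,220,120,220,140,3.6,'pics/t0c.png'); crop(s,220,150,230,180,3.3,'pics/s0c.png')
for u,v in((301,218),(345,215),(252,220),(397,217),(294,149),(363,142)): print(onz('top',u,v,0.0))
E
```

```text
[0.44832384 0.18264438 0.        ]
[0.46030363 0.01780185 0.        ]
[0.44004749 0.36586948 0.        ]
[ 0.4535862  -0.17694741  0.        ]
[0.71506103 0.21217845 0.        ]
[ 0.74413985 -0.05407843  0.        ]
```

View pics/t0c.png

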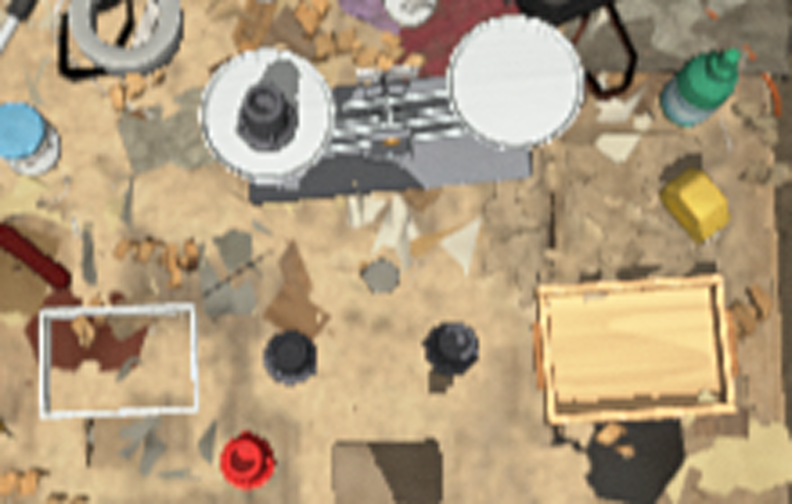

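View pics/s0c.png

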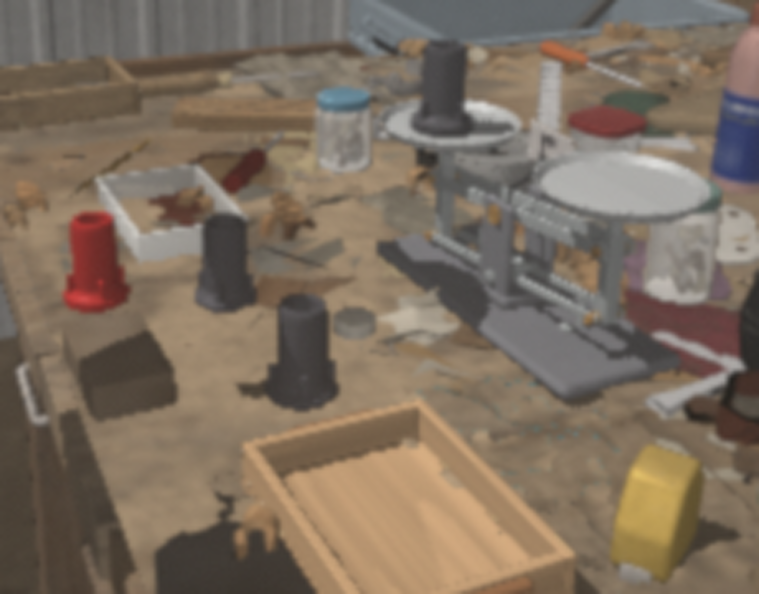

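```bash
python3 - <<'E'
from h import *
t=cv2.imread('pics/top0.png');s=cv2.imread('pics/side0.png')
def blob(img,x,y,w,h,th=75):
    c=img[y:y+h,x:x+w].astype(int); m=((c.max(2)<th)&(c.max(2)-c.min(2)<22)).astype(np.uint8)
    n,l,st,ce=cv2.connectedComponentsWithStats(m)
    k=1+np.argmax(st[1:,4]); mm=(l==k)
    ct=max(cv2.findContours(mm.astype(np.uint8),0,1)[0],key=cv2.contourArea)
    (a,b),r=cv2.minEnclosingCircle(ct)
    return st[k]+[x,y,0,0,0],ce[k]+[x,y],(a+x,b+y,r),mm
for nm,x,y in(('L',286,204),('R',330,202)):
    for th in(60,75,90):
        st,ce,cir,mm=blob(t,x,y,32,30,th); print(nm,th,st,ce,cir,onz('top',cir[0],cir[1],.008),onz('top',*ce,.015), 'r',cir[2]*1.46/394)
    print("\n".join("".join('#' if q else '.' for q in r) for r in mm))
for nm,x,y in(('L',276,210),('R',298,234)):
    st,ce,cir,mm=blob(s,x,y,30,44,75); print(nm,st,ce)
    for r in range(mm.shape[0]):
        q=np.where(mm[r])[0]
        if len(q) and r%3==0: print(r+y,q.min()+x,q.max()+x,end='; ')
    print()
E
```

```text
L 60 [295 212  12  12  66] [301.36363636 217.42424242] (300.5, 218.0, 6.265082359313965) [0.44747574 0.18423042 0.008     ] [0.44889649 0.18079993 0.015     ] r 0.02321578742283855
L 75 [294 212  13  12 122] [300.57377049 217.69672131] (300.44999980926514, 218.42000007629395, 6.604560852050781) [0.44590509 0.18440114 0.008     ] [0.44787013 0.18371785 0.015     ] r 0.024473753411152644
L 90 [294 212  14  13 137] [300.67883212 217.98540146] (301.0, 218.0, 7.071167945861816) [0.44748351 0.18236856 0.008     ] [0.44679757 0.18331797 0.015     ] r 0.02620280507857424
................................
................................
................................
................................
................................
................................
................................
................................
.............####...............
..........#########.............
..........##########............
.........############...........
.........############...........
........##############..........
........##############..........
........##############..........
..
[... 1686 characters left out ...]
.....
...........#########............
...........########.............
.............###................
................................
................................
................................
................................
................................
................................
................................
L [282 215  16  29 314] [288.63057325 228.66878981]
216 283 292; 219 282 293; 222 282 293; 225 282 294; 228 282 293; 231 283 293; 234 284 295; 237 284 296; 240 286 296; 243 288 290; 
R [299 244  23  30 412] [311.33737864 260.72815534]
246 314 318; 249 305 318; 252 305 318; 255 305 318; 258 305 318; 261 302 320; 264 302 320; 267 299 321; 270 302 319; 273 310 312;
```

```bash
cat >>h.py <<'E'
def sil(n,p,r,z):
    a=np.linspace(0,6.283,73); q=np.array([proj(n,(p[0]+r*np.cos(i),p[1]+r*np.sin(i),z)) for i in a]); return np.round([q[:,0].min(),q[:,0].max(),q[:,1].min(),q[:,1].max()],1)
E
python3 - <<'E'
from h import *
for p in((.447,.183),(.4525,.0195)):
    for n in('side','top'):
        print(n,p,'flange bot',sil(n,p,.029,0),'flange top',sil(n,p,.029,.011),'barrel top',sil(n,p,.02,.08))
# other items, from 3.6x top crop
f=lambda u,v,z:onz('top',u/3.6+220,v/3.6+120,z)
print('loadpan',f(515,81,.167),'samplepan',f(267,117,.141))
print('sample top',f(267,102,.214))
for c in((43,311),(192,306),(196,409),(43,414)): print('clear',f(*c,.034))
for c in((540,287),(722,277),(734,407),(552,420)): print('wood',f(*c,.035))
# side crop
g=lambda u,v,z:onz('side',u/3.3+220,v/3.3+150,z)
print('pan side', g(625,184,.167), sil('side',f(515,81,.167)[:2],.066,.167))
print([ (625/3.3+220),(184/3.3+150),536/3.3+220,714/3.3+220,152/3.3+150,218/3.3+150])
E
```

```text
side (0.447, 0.183) flange bot [279.7 299.6 236.8 246. ] flange top [279.6 299.6 233.5 242.6] barrel top [282.3 296.3 213.5 219.1]
top (0.447, 0.183) flange bot [293.2 308.6 210.7 226.1] flange top [293.  308.6 210.3 225.8] barrel top [294.5 305.8 210.4 221.6]
side (0.4525, 0.0195) flange bot [299.1 321.8 263.  275.1] flange top [299.1 321.9 259.4 271.2] barrel top [302.7 318.8 237.3 244.8]
top (0.4525, 0.0195) flange bot [336.8 352.3 209.4 224.8] flange top [337.  352.6 209.  224.5] barrel top [340.6 351.9 209.1 220.3]
loadpan [ 0.69124704 -0.03312881  0.167     ] samplepan [0.66211601 0.20375043 0.141     ]
sample top [0.65605402 0.19998405 0.214     ]
clear [0.48652712 0.43563172 0.034     ]
clear [0.49231565 0.28366026 0.034     ]
clear [0.38738936 0.27743547 0.034     ]
clear [0.38171616 0.43168977 0.034     ]
wood [ 0.513287   -0.07202228  0.035     ]
wood [ 0.52443141 -0.25864131  0.035     ]
wood [ 0.39159241 -0.26559623  0.035     ]
wood [ 0.37775563 -0.08163068  0.035     ]
pan side [ 0.68884959 -0.04263738  0.167     ] [381.4 435.4 195.  214.8]
[409.3939393939394, 205.75757575757575, 382.42424242424244, 436.3636363636364, 196.06060606060606, 216.06060606060606]
```

```bash
cat >>h.py <<'E'
def go(p,yaw=None):
    s=monitor.observe(); M=R.from_euler('xyz',s['tool_rot']).as_matrix()
    d=M.T@(np.array(p)-s['position'])*1000
    rv=0
    if yaw is not None: rv=(R.from_matrix(M).inv()*R.from_euler('xyz',[-np.pi/2,0,yaw])).as_rotvec()
    print('pos',s['position'].round(4),'rot',s['tool_rot'].round(3),'t',round(s['clock'],2),'f',s['force'].round(2),'w',round(s['grip_width'],4)); print('shift mm',d.round(1),'turn',np.round(rv,3))
E
python3 - <<'E'
from h import *
go((.4445,.184,.16),.785)
E
```

```text
pos [0.2083 0.589  0.2418] rot [-1.571e+00  1.000e-03  1.231e+00] t 0.1 f [1.08 0.66 0.76] w 0.0852
shift mm [-303.    82.1 -357.7] turn [ 0.     0.446 -0.001]
```

Call:
send_rows(
  series="0 0.446 0 -303 82 -358 1;0 0.446 0 -303 82 -358 1;0 0.446 0 -303 82 -358 1;0 0.446 0 -303 82 -358 1;0 0.446 0 -303 82 -358 1;0 0.446 0 -303 82 -358 1;0 0.446 0 -303 82 -358 1;0 0.446 0 -303 82 -358 1;0 0.446 0 -303 82 -358 1;0 0.446 0 -303 82 -358 1;0 0.446 0 -303 82 -358 1;0 0.446 0 -303 82 -358 1;0 0.446 0 -303 82 -358 1;0 0.446 0 -303 82 -358 1",
  force=40,
)

```text
clock: 1.27
position: [0.4451, 0.1832, 0.16]
tool_rot: [-1.571, 0.001, 0.783]
force: [0.0, 1.6, 0.3]
grip_width: 0.0856
```

```bash
python3 - <<'E'
from h import *
go((.4445,.184,.048),.785)
f=cams.grab_frame('side'); crop(f,220,130,230,180,3.3,'pics/s1.png')
f=cams.grab_frame('top'); crop(f,220,120,220,140,3.6,'pics/t1.png')
E
```

```text
pos [0.4451 0.1832 0.16  ] rot [-1.571e+00  1.000e-03  7.830e-01] t 1.27 f [0.   1.64 0.29] w 0.0856
shift mm [  0.2 112.    1. ] turn [-0.    -0.002 -0.001]
```

View pics/s1.png

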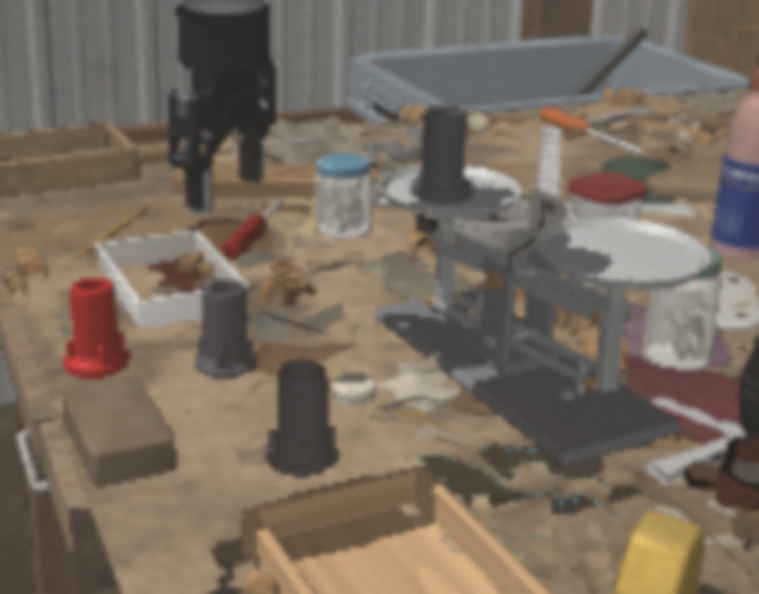

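View pics/t1.png

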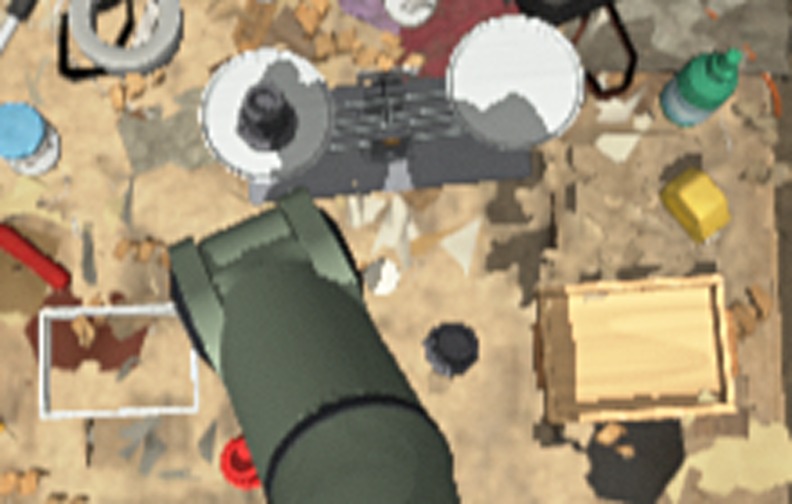

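Call:
send_rows(
  series="0 0 0 0 25 1 1;0 0 0 0 55 1 1;0 0 0 0 85 1 1;0 0 0 0 103 1 1;0 0 0 0 111 1 1;0 0 0 0 112 1 1;0 0 0 0 112 1 1;0 0 0 0 112 1 0.7;0 0 0 0 112 1 0.6;0 0 0 0 112 1 0.5;0 0 0 0 112 1 0.45;0 0 0 0 112 1 0.3;0 0 0 0 112 1 0.3;0 0 0 0 112 1 0.3;0 0 0 0 112 1 0.3",
  force=45,
)

```text
clock: 2.62
position: [0.4444, 0.1851, 0.0491]
tool_rot: [-1.571, -0.001, 0.785]
force: [-3.7, -1.1, 13.7]
grip_width: 0.039
```

```bash
python3 - <<'E'
from h import *
go((.4445,.184,.30),.785)
f=cams.grab_frame('side'); crop(f,220,130,230,180,3.3,'pics/s2.png')
E
```

```text
pos [0.4444 0.1851 0.0491] rot [-1.571e+00 -1.000e-03  7.850e-01] t 2.62 f [-3.7  -1.13 13.67] w 0.039
shift mm [  -0.5 -250.9   -0.9] turn [ 0.    -0.     0.001]
```

View pics/s2.png

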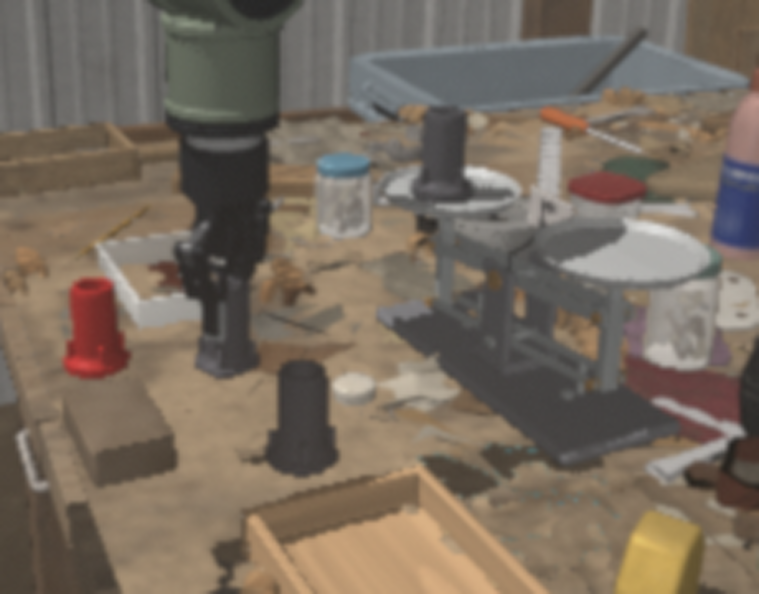

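Call:
send_rows(
  series="0 0 0 0 -5 0 0.3;0 0 0 0 -20 0 0.3;0 0 0 0 -45 0 0.3;0 0 0 0 -70 0 0.3;0 0 0 0 -95 0 0.3;0 0 0 0 -120 0 0.3;0 0 0 0 -150 0 0.3;0 0 0 0 -180 0 0.3;0 0 0 0 -205 0 0.3;0 0 0 0 -220 0 0.3;0 0 0 0 -226 0 0.3;0 0 0 0 -226 0 0.3;0 0 0 0 -226 0 0.3;0 0 0 0 -226 0 0.3",
)

```text
clock: 3.83
position: [0.4436, 0.1847, 0.2731]
tool_rot: [-1.57, 0.002, 0.785]
force: [0.8, -0.0, -3.6]
grip_width: 0.0391
```

```bash
python3 - <<'E'
from h import *
go((.692,-.034,.265),.785)
f=cams.grab_frame('side'); crop(f,220,80,230,180,3.3,'pics/s3.png')
E
```

```text
pos [0.4436 0.1847 0.2731] rot [-1.57   0.002  0.785] t 3.83 f [ 0.76 -0.01 -3.62] w 0.0391
shift mm [  21.1    7.9 -330.3] turn [-0.    -0.    -0.002]
```

View pics/s3.png

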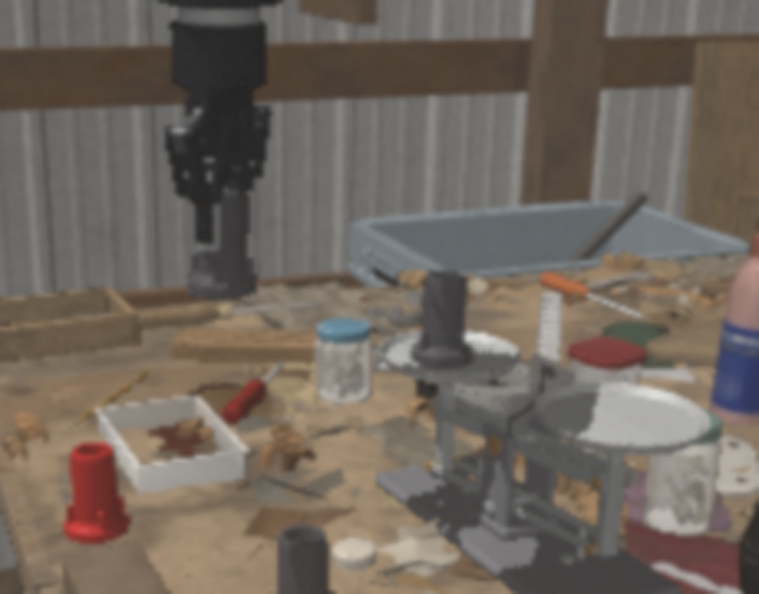

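Call:
send_rows(
  series="0 0 0 1 0 -15 0.3;0 0 0 3 1 -45 0.3;0 0 0 5 2 -80 0.3;0 0 0 8 3 -118 0.3;0 0 0 10 4 -156 0.3;0 0 0 13 5 -194 0.3;0 0 0 15 6 -232 0.3;0 0 0 17 7 -266 0.3;0 0 0 19 8 -295 0.3;0 0 0 20 8 -315 0.3;0 0 0 21 8 -326 0.3;0 0 0 21 8 -330 0.3;0 0 0 21 8 -330 0.3;0 0 0 21 8 -330 0.3;0 0 0 21 8 -330 0.3",
)

```text
clock: 5.13
position: [0.6917, -0.0326, 0.2661]
tool_rot: [-1.57, 0.0, 0.786]
force: [0.3, 0.8, -3.0]
grip_width: 0.0391
```

```bash
python3 - <<'E'
from h import *
go((.692,-.034,.211),.785)
f=cams.grab_frame('side'); crop(f,300,80,200,150,3.8,'pics/s4.png')
f=cams.grab_frame('top'); crop(f,220,100,220,140,3.6,'pics/t4.png')
E
```

```text
pos [ 0.6917 -0.0326  0.2661] rot [-1.57   0.     0.786] t 5.13 f [ 0.25  0.84 -2.99] w 0.0391
shift mm [-0.7 55.1 -1.3] turn [-0.001  0.001 -0.   ]
```

View pics/s4.png

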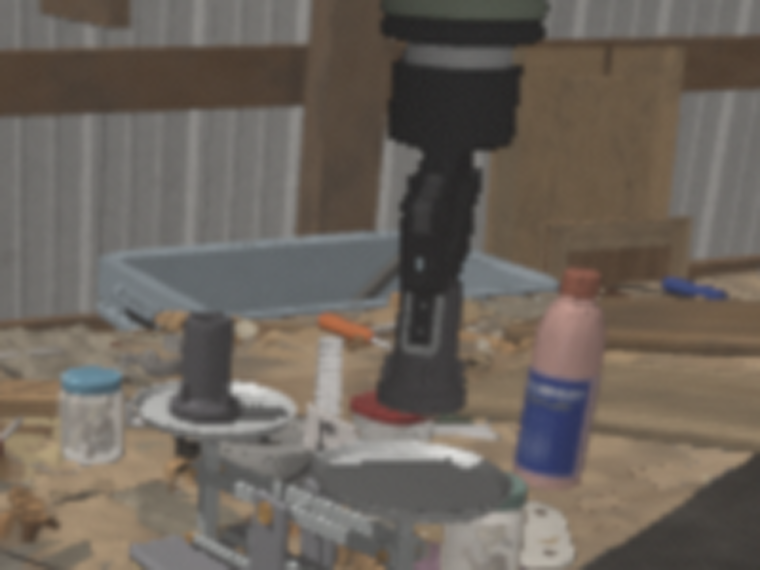

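View pics/t4.png

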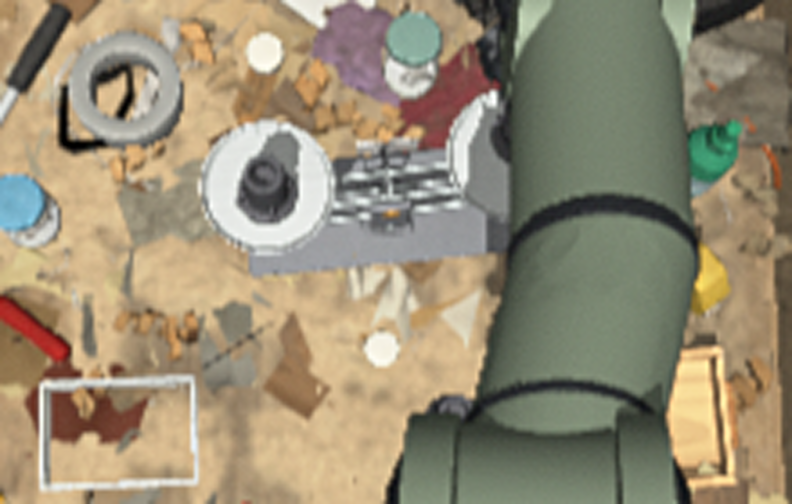

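Call:
send_rows(
  series="0 0 0 0 6 -1 0.3;0 0 0 0 18 -1 0.3;0 0 0 0 32 -1 0.3;0 0 0 0 42 -1 0.3;0 0 0 0 47 -1 0.3;0 0 0 0 50 -1 0.3;0 0 0 0 52 -1 0.3;0 0 0 0 53 -1 0.3;0 0 0 0 53 -1 0.3;0 0 0 0 53 -1 0.3",
)

```text
clock: 6.07
position: [0.6931, -0.0344, 0.2138]
tool_rot: [-1.571, -0.0, 0.785]
force: [-0.2, 0.3, -3.0]
grip_width: 0.039
```

Call:
send_rows(
  series="0 0 0 0 1 0 0.3;0 0 0 0 2 0 0.3;0 0 0 0 3 0 0.3;0 0 0 0 3 0 0.3;0 0 0 0 3 0 0.3",
)

```text
clock: 6.48
position: [0.6929, -0.0343, 0.2103]
tool_rot: [-1.571, 0.0, 0.785]
force: [-0.5, 0.3, -3.1]
grip_width: 0.0394
```

```bash
python3 - <<'E'
from h import *
go((.692,-.034,.209),.785)
f=cams.grab_frame('side'); crop(f,300,100,200,150,3.8,'pics/s5.png')
E
```

```text
pos [ 0.6929 -0.0343  0.2103] rot [-1.571  0.     0.785] t 6.48 f [-0.54  0.29 -3.08] w 0.0394
shift mm [-0.4  1.3  0.9] turn [-0. -0. -0.]
```

View pics/s5.png

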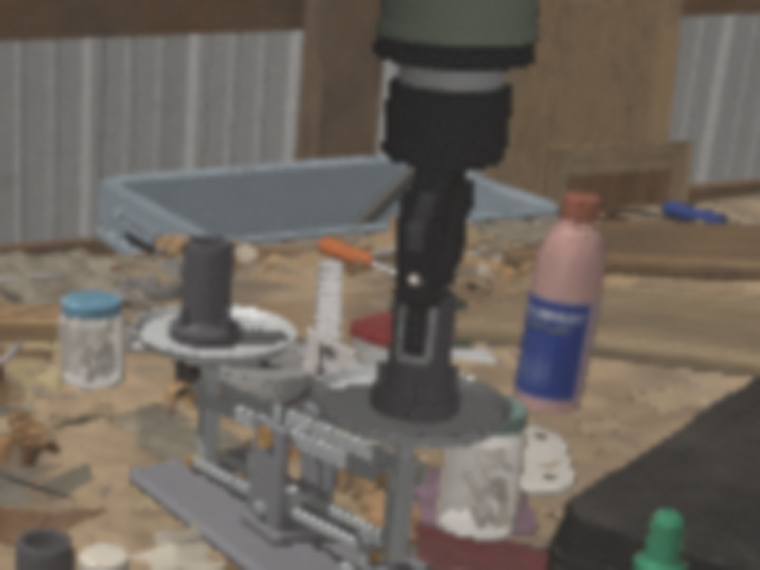

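Call:
send_rows(
  series="0 0 0 0 1 0 0.3;0 0 0 0 2 0 0.3;0 0 0 0 2 0 0.3;0 0 0 0 2 0 0.3",
)

```text
clock: 6.87
position: [0.6931, -0.0344, 0.2085]
tool_rot: [-1.571, -0.0, 0.785]
force: [-0.3, 0.3, 0.2]
grip_width: 0.039
```

Call:
send_rows(
  series="0 0 0 0 1 0 0.3;0 0 0 0 2 0 0.3;0 0 0 0 2 0 0.3;0 0 0 0 2 0 0.3",
)

```text
clock: 7.2
position: [0.6931, -0.0346, 0.2063]
tool_rot: [-1.571, 0.0, 0.785]
force: [0.1, -2.8, 1.6]
grip_width: 0.0392
```

Call:
send_rows(
  series="0 0 0 0 0 0 0.5;0 0 0 0 0 0 0.55;0 0 0 0 0 0 0.65;0 0 0 0 0 0 0.75;0 0 0 0 0 0 0.8;0 0 0 0 0 0 0.8;0 0 0 0 0 0 0.8;0 0 0 0 0 0 0.8;0 0 0 0 0 0 0.8;0 0 0 0 0 0 0.8;0 0 0 0 0 0 0.8;0 0 0 0 0 0 0.8;0 0 0 0 0 0 0.8;0 0 0 0 0 0 0.8",
)

```text
clock: 8.37
position: [0.6929, -0.0343, 0.2063]
tool_rot: [-1.571, 0.0, 0.785]
force: [0.3, -0.1, 1.0]
grip_width: 0.0684
```

```bash
python3 - <<'E'
from h import *
go((.692,-.034,.209),.785)
f=cams.grab_frame('side'); crop(f,300,100,200,150,3.8,'pics/s6.png')
E
```

```text
pos [ 0.6929 -0.0343  0.2063] rot [-1.571  0.     0.785] t 8.37 f [ 0.26 -0.1   1.04] w 0.0684
shift mm [-0.4 -2.7  0.9] turn [-0. -0. -0.]
```

View pics/s6.png

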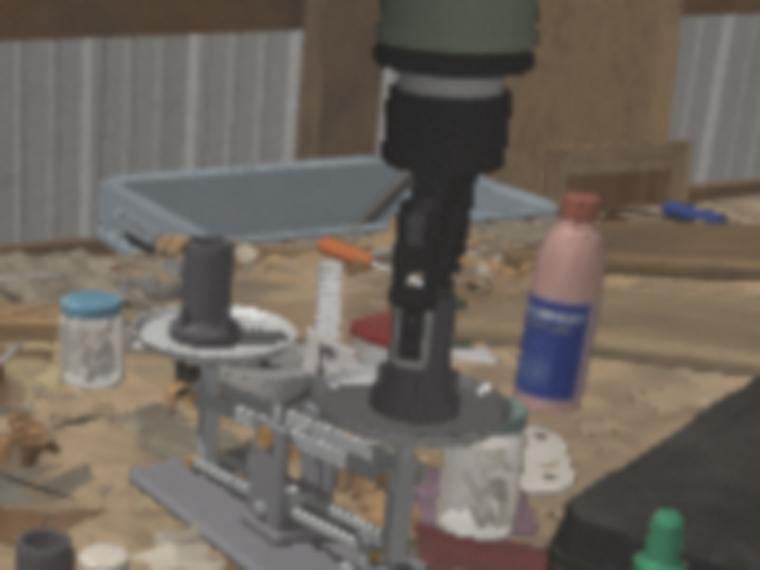

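```bash
python3 - <<'E'
from h import *
for c in((97,247),(198,232),(246,283)): print('side',onz('side',(c[0]+.5)/3.3+219.5,(c[1]+.5)/3.3+129.5,.034))
for c in((43,311),(192,306),(196,409),(43,414)): print('top',onz('top',(c[0]+.5)/3.6+219.5,(c[1]+.5)/3.6+119.5,.034))
E
```

```text
side [0.37769385 0.42292588 0.034     ]
side [0.48663228 0.43056728 0.034     ]
side [0.49359625 0.28501516 0.034     ]
top [0.48786008 0.43700904 0.034     ]
top [0.4936503  0.28501608 0.034     ]
top [0.38869331 0.2787747  0.034     ]
top [0.38301847 0.43305059 0.034     ]
```

Call:
send_rows(
  series="0 0 0 0 -1 0 0.6;0 0 0 0 -1 0 0.5;0 0 0 0 -1 0 0.4;0 0 0 0 -1 0 0.3;0 0 0 0 -1 0 0.3;0 0 0 0 -1 0 0.3;0 0 0 0 -1 0 0.3",
  force=45,
)

```text
clock: 9.0
position: [0.693, -0.0343, 0.2073]
tool_rot: [-1.571, -0.0, 0.785]
force: [0.4, -0.5, 1.3]
grip_width: 0.0389
```

Call:
send_rows(
  series="0 0 0 0 -4 0 0.3;0 0 0 0 -14 0 0.3;0 0 0 0 -30 0 0.3;0 0 0 0 -48 0 0.3;0 0 0 0 -66 0 0.3;0 0 0 0 -78 0 0.3;0 0 0 0 -82 0 0.3;0 0 0 0 -82 0 0.3;0 0 0 0 -82 0 0.3",
)

```text
clock: 9.75
position: [0.6927, -0.0343, 0.2886]
tool_rot: [-1.57, 0.001, 0.785]
force: [0.8, -0.5, -3.7]
grip_width: 0.0392
```

```bash
python3 - <<'E'
from h import *
go((.436,.392,.26),.785)
f=cams.grab_frame('side'); crop(f,300,80,200,150,3.8,'pics/s7.png')
E
```

```text
pos [ 0.6927 -0.0343  0.2886] rot [-1.57e+00  1.00e-03  7.85e-01] t 9.75 f [ 0.79 -0.45 -3.73] w 0.0392
shift mm [119.8  28.9 482.9] turn [-0.001  0.    -0.001]
```

View pics/s7.png

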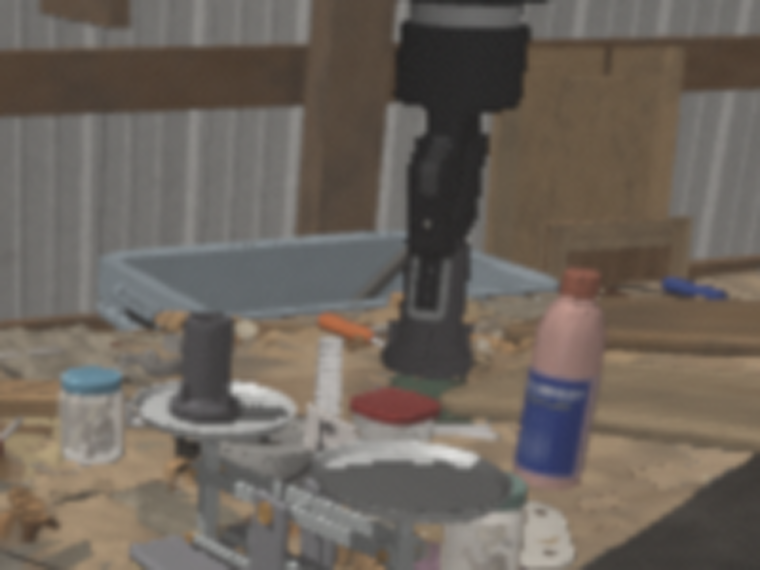

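Call:
send_rows(
  series="0 0 0 4 0 15 0.3;0 0 0 11 0 45 0.3;0 0 0 20 0 80 0.3;0 0 0 29 0 118 0.3;0 0 0 39 0 156 0.3;0 0 0 48 0 194 0.3;0 0 0 58 0 232 0.3;0 0 0 67 0 270 0.3;0 0 0 77 2 308 0.3;0 0 0 86 6 346 0.3;0 0 0 95 12 384 0.3;0 0 0 104 20 420 0.3;0 0 0 111 28 450 0.3;0 0 0 117 32 470 0.3;0 0 0 119 33 480 0.3;0 0 0 120 33 483 0.3;0 0 0 120 33 483 0.3;0 0 0 120 33 483 0.3;0 0 0 120 33 483 0.3",
)

```text
clock: 11.38
position: [0.4375, 0.3908, 0.2565]
tool_rot: [-1.571, -0.0, 0.783]
force: [0.5, 0.9, -3.1]
grip_width: 0.0392
```

```bash
python3 - <<'E'
from h import *
go((.436,.392,.0585),.785)
f=cams.grab_frame('side'); crop(f,180,80,200,150,3.8,'pics/s8.png')
f=cams.grab_frame('top'); crop(f,200,120,220,140,3.6,'pics/t8.png')
E
```

```text
pos [0.4375 0.3908 0.2565] rot [-1.571 -0.     0.783] t 11.38 f [ 0.49  0.9  -3.11] w 0.0392
shift mm [ -0.2 198.    2.1] turn [ 0.001 -0.002  0.   ]
```

View pics/s8.png

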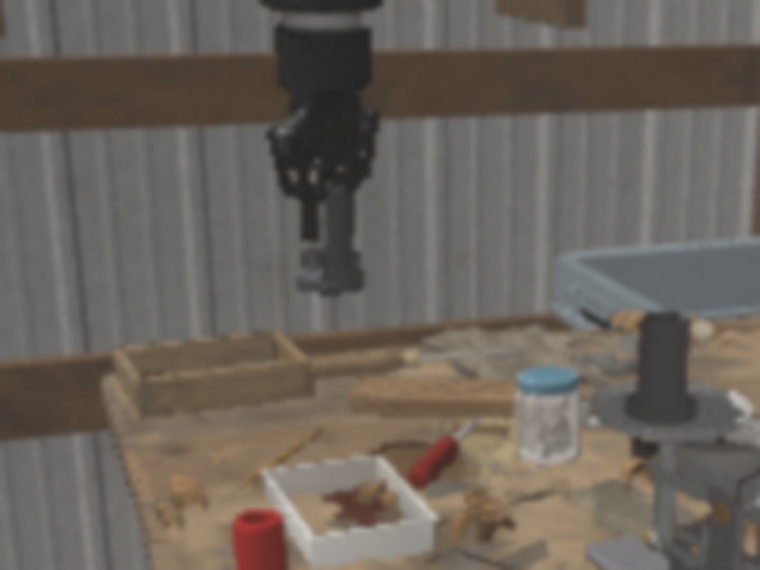

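View pics/t8.png

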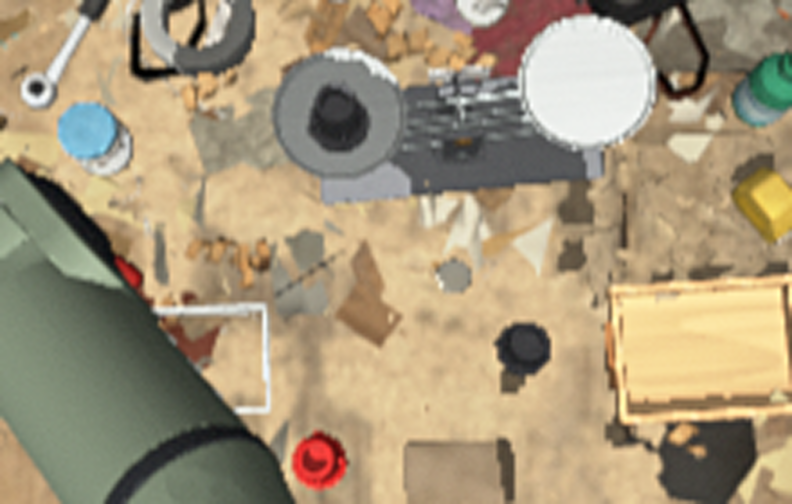

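Call:
send_rows(
  series="0 0 0 0 10 0 0.3;0 0 0 0 30 1 0.3;0 0 0 0 60 1 0.3;0 0 0 0 95 2 0.3;0 0 0 0 130 2 0.3;0 0 0 0 160 2 0.3;0 0 0 0 180 2 0.3;0 0 0 0 191 2 0.3;0 0 0 0 195 2 0.3;0 0 0 0 197 2 0.3;0 0 0 0 197 2 0.3;0 0 0 0 197 2 0.3;0 0 0 0 197 2 0.3",
)

```text
clock: 12.57
position: [0.4355, 0.394, 0.0604]
tool_rot: [-1.571, -0.002, 0.785]
force: [-0.8, -0.1, -3.5]
grip_width: 0.039
```

```bash
python3 - <<'E'
from h import *
go((.436,.392,.0495),.785)
f=cams.grab_frame('side'); crop(f,200,130,150,120,5,'pics/s9.png')
E
```

```text
pos [0.4355 0.394  0.0604] rot [-1.571 -0.002  0.785] t 12.57 f [-0.82 -0.14 -3.52] w 0.039
shift mm [-1.1 10.9 -1.7] turn [-0.    -0.     0.002]
```

View pics/s9.png

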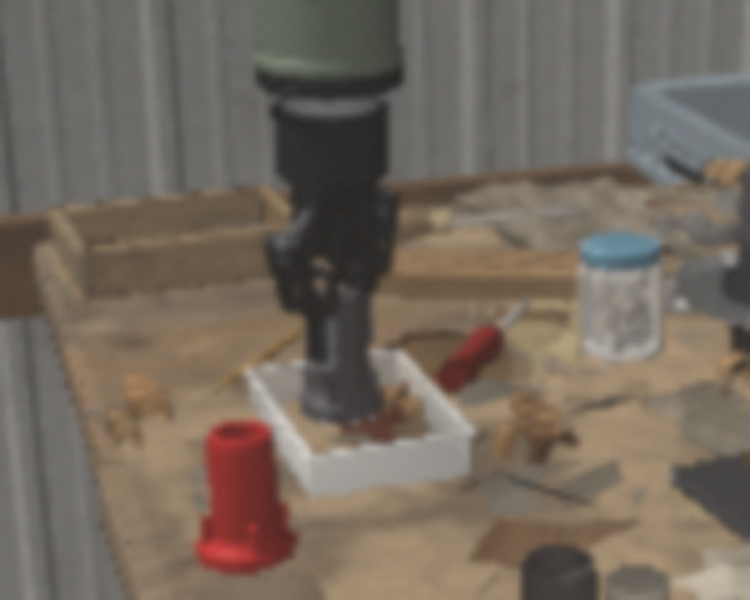

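Bush hangs inside the clear tray, clear of its walls, about 11 mm above the floor (flange at about (340,415)). I'll lower slowly to contact.

Call:
send_rows(
  series="0 0 0 0 3 -1 0.3;0 0 0 0 6 -2 0.3;0 0 0 0 8 -2 0.3;0 0 0 0 9 -2 0.3;0 0 0 0 9 -2 0.3;0 0 0 0 9 -2 0.3",
)

```text
clock: 13.12
position: [0.4364, 0.3921, 0.0502]
tool_rot: [-1.571, 0.0, 0.785]
force: [0.3, 0.8, -3.4]
grip_width: 0.0388
```

Call:
send_rows(
  series="0 0 0 0 1 0 0.3;0 0 0 0 1 0 0.3;0 0 0 0 1 0 0.3",
)

```text
clock: 13.37
position: [0.4365, 0.3922, 0.0497]
tool_rot: [-1.571, -0.0, 0.785]
force: [-2.9, -1.3, 6.3]
grip_width: 0.0388
```

Call:
send_rows(
  series="0 0 0 0 1 0 0.3;0 0 0 0 1 0 0.3;0 0 0 0 1 0 0.3",
)

```text
clock: 13.62
position: [0.4366, 0.3923, 0.0496]
tool_rot: [-1.571, -0.001, 0.785]
force: [-6.9, -5.8, 25.4]
grip_width: 0.0391
```

Call:
send_rows(
  series="0 0 0 0 -1 0 0.3;0 0 0 0 -1 0 0.3;0 0 0 0 -1 0 0.5;0 0 0 0 -1 0 0.55;0 0 0 0 -1 0 0.65;0 0 0 0 -1 0 0.75;0 0 0 0 -1 0 0.75;0 0 0 0 -1 0 0.75;0 0 0 0 -6 0 0.75;0 0 0 0 -20 0 0.75;0 0 0 0 -45 0 0.75;0 0 0 0 -75 0 0.75;0 0 0 0 -105 0 0.75;0 0 0 0 -130 0 0.75;0 0 0 0 -130 0 0.75",
)

```text
clock: 14.87
position: [0.438, 0.3935, 0.1835]
tool_rot: [-1.571, -0.007, 0.785]
force: [0.2, 0.3, 0.8]
grip_width: 0.0641
```

```bash
python3 - <<'E'
from h import *
go((.454,.0185,.16),.785)
f=cams.grab_frame('side'); crop(f,220,130,230,180,3.3,'pics/s10.png')
E
```

```text
pos [0.438  0.3935 0.1835] rot [-1.571 -0.007  0.785] t 14.87 f [0.16 0.25 0.8 ] w 0.0641
shift mm [-253.8   21.7 -276.6] turn [-0.    -0.     0.007]
```

View pics/s10.png

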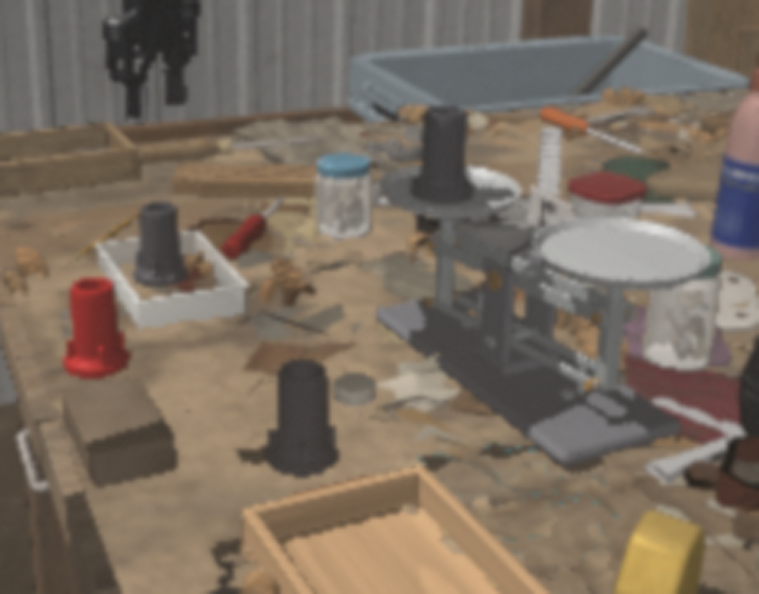

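The first bush stands upright in the clear tray (crop (160,245)), and the other still stands at (303,420). I'll go to that one next.

Call:
send_rows(
  series="0 0 0 -253 22 -277 1;0 0 0 -253 22 -277 1;0 0 0 -253 22 -277 1;0 0 0 -253 22 -277 1;0 0 0 -253 22 -277 1;0 0 0 -253 22 -277 1;0 0 0 -253 22 -277 1;0 0 0 -253 22 -277 1;0 0 0 -253 22 -277 1;0 0 0 -253 22 -277 1;0 0 0 -253 22 -277 1;0 0 0 -253 22 -277 1",
)

```text
clock: 15.92
position: [0.453, 0.0174, 0.1559]
tool_rot: [-1.57, 0.001, 0.784]
force: [-0.1, 0.8, 0.3]
grip_width: 0.0855
```

```bash
python3 - <<'E'
from h import *
go((.454,.0185,.048),.785)
f=cams.grab_frame('side'); crop(f,250,130,150,150,4,'pics/s11.png')
E
```

```text
pos [0.453  0.0174 0.1559] rot [-1.57e+00  1.00e-03  7.84e-01] t 15.92 f [-0.05  0.79  0.32] w 0.0855
shift mm [  1.5 107.9  -0. ] turn [-0.001 -0.001 -0.001]
```

View pics/s11.png

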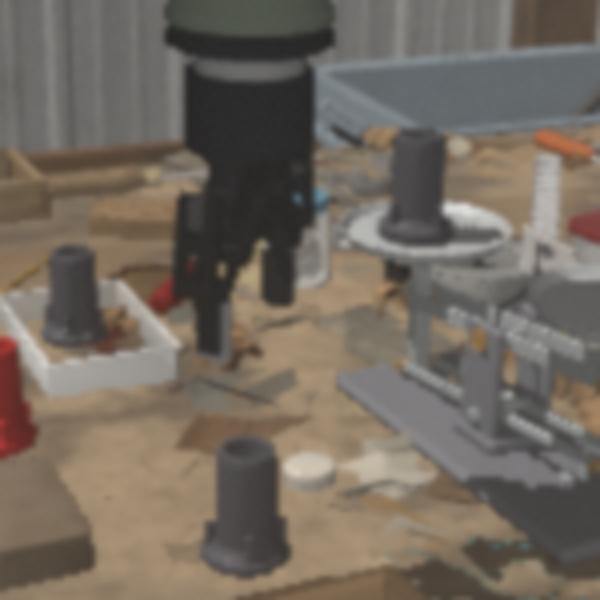

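Call:
send_rows(
  series="0 0 0 1 25 0 1;0 0 0 1 55 0 1;0 0 0 1 82 0 1;0 0 0 1 100 0 1;0 0 0 1 107 0 1;0 0 0 1 108 0 1;0 0 0 1 108 0 1;0 0 0 1 108 0 0.7;0 0 0 1 108 0 0.6;0 0 0 1 108 0 0.5;0 0 0 1 108 0 0.45;0 0 0 1 108 0 0.3;0 0 0 1 108 0 0.3;0 0 0 1 108 0 0.3;0 0 0 1 108 0 0.3",
  force=45,
)

```text
clock: 17.22
position: [0.4543, 0.0181, 0.049]
tool_rot: [-1.571, -0.001, 0.785]
force: [-3.6, 0.2, 13.9]
grip_width: 0.0392
```

Call:
send_rows(
  series="0 0 0 0 -5 0 0.3;0 0 0 0 -20 0 0.3;0 0 0 0 -45 0 0.3;0 0 0 0 -70 0 0.3;0 0 0 0 -95 0 0.3;0 0 0 0 -120 0 0.3;0 0 0 0 -150 0 0.3;0 0 0 0 -180 0 0.3;0 0 0 0 -205 0 0.3;0 0 0 0 -220 0 0.3;0 0 0 0 -226 0 0.3;0 0 0 0 -226 0 0.3;0 0 0 0 -226 0 0.3;0 0 0 0 -226 0 0.3",
)

```text
clock: 18.38
position: [0.4534, 0.018, 0.2731]
tool_rot: [-1.57, 0.002, 0.785]
force: [-0.8, -0.6, -5.5]
grip_width: 0.0391
```

```bash
python3 - <<'E'
from h import *
go((.692,-.034,.268),.785)
f=cams.grab_frame('side'); crop(f,250,80,150,150,4,'pics/s12.png')
E
```

```text
pos [0.4534 0.018  0.2731] rot [-1.57   0.002  0.785] t 18.38 f [-0.78 -0.55 -5.51] w 0.0391
shift mm [ 132.1    4.7 -205.5] turn [-0.001 -0.    -0.002]
```

View pics/s12.png

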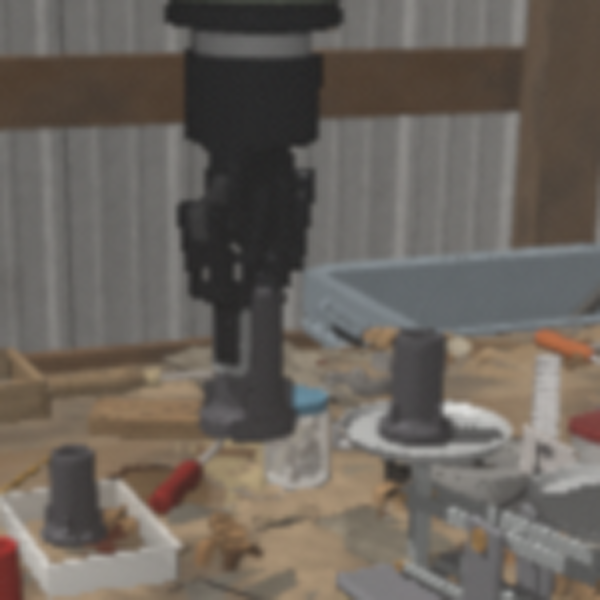

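Call:
send_rows(
  series="0 0 0 10 0 -15 0.3;0 0 0 26 1 -40 0.3;0 0 0 46 1 -71 0.3;0 0 0 66 2 -102 0.3;0 0 0 86 3 -134 0.3;0 0 0 104 4 -162 0.3;0 0 0 119 5 -185 0.3;0 0 0 128 5 -198 0.3;0 0 0 131 5 -204 0.3;0 0 0 132 5 -205 0.3;0 0 0 132 5 -205 0.3;0 0 0 132 5 -205 0.3;0 0 0 132 5 -205 0.3",
)

```text
clock: 19.52
position: [0.6915, -0.0333, 0.2696]
tool_rot: [-1.571, -0.0, 0.785]
force: [-0.6, -0.5, -4.0]
grip_width: 0.0388
```

```bash
python3 - <<'E'
from h import *
go((.692,-.034,.212),.785)
f=cams.grab_frame('side'); crop(f,300,80,200,150,3.8,'pics/s13.png')
E
```

```text
pos [ 0.6915 -0.0333  0.2696] rot [-1.571 -0.     0.785] t 19.52 f [-0.6  -0.46 -3.98] w 0.0388
shift mm [-0.2 57.6 -0.8] turn [-0.  0.  0.]
```

View pics/s13.png

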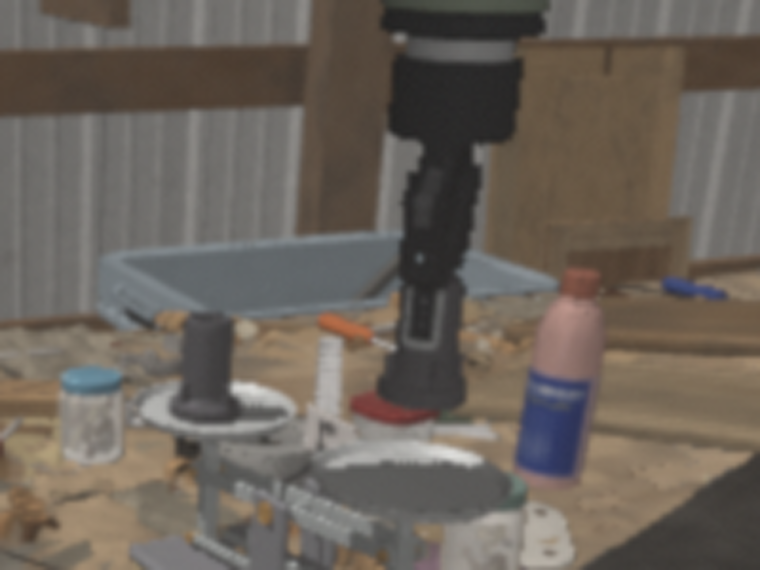

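Call:
send_rows(
  series="0 0 0 0 6 -1 0.3;0 0 0 0 18 -1 0.3;0 0 0 0 32 -1 0.3;0 0 0 0 44 -1 0.3;0 0 0 0 50 -1 0.3;0 0 0 0 54 -1 0.3;0 0 0 0 57 -1 0.3;0 0 0 0 58 -1 0.3;0 0 0 0 58 -1 0.3;0 0 0 0 58 -1 0.3",
)

```text
clock: 20.4
position: [0.6932, -0.0344, 0.2118]
tool_rot: [-1.571, -0.0, 0.785]
force: [0.8, 0.5, -5.0]
grip_width: 0.0394
```

Call:
send_rows(
  series="0 0 0 0 1 0 0.3;0 0 0 0 2 0 0.3;0 0 0 0 2 0 0.3;0 0 0 0 2 0 0.3",
)

```text
clock: 20.73
position: [0.6932, -0.0344, 0.2097]
tool_rot: [-1.571, -0.0, 0.785]
force: [-0.0, -0.7, -0.9]
grip_width: 0.039
```

Call:
send_rows(
  series="0 0 0 0 1 0 0.3;0 0 0 0 2 0 0.3;0 0 0 0 2 0 0.3;0 0 0 0 2 0 0.3",
)

```text
clock: 21.07
position: [0.6931, -0.0345, 0.2074]
tool_rot: [-1.571, -0.0, 0.785]
force: [-0.1, -1.1, -0.8]
grip_width: 0.0389
```

Call:
send_rows(
  series="0 0 0 0 1 0 0.3;0 0 0 0 2 0 0.3;0 0 0 0 2 0 0.3;0 0 0 0 2 0 0.3",
)

```text
clock: 21.4
position: [0.693, -0.0346, 0.2053]
tool_rot: [-1.571, 0.0, 0.785]
force: [0.6, -2.2, -0.7]
grip_width: 0.0389
```

Call:
send_rows(
  series="0 0 0 0 2 0 0.3;0 0 0 0 4 0 0.3;0 0 0 0 6 0 0.3;0 0 0 0 8 0 0.3;0 0 0 0 10 0 0.3;0 0 0 0 12 0 0.3;0 0 0 0 14 0 0.3;0 0 0 0 15 0 0.3;0 0 0 0 15 0 0.3;0 0 0 0 15 0 0.3",
)

```text
clock: 22.23
position: [0.6929, -0.0343, 0.1902]
tool_rot: [-1.571, 0.0, 0.785]
force: [-0.8, -2.0, -1.2]
grip_width: 0.0389
```

Call:
send_rows(
  series="0 0 0 0 2 0 0.3;0 0 0 0 4 0 0.3;0 0 0 0 5 0 0.3;0 0 0 0 5 0 0.3;0 0 0 0 5 0 0.3",
)

```text
clock: 22.65
position: [0.6929, -0.0341, 0.1852]
tool_rot: [-1.57, -0.0, 0.785]
force: [-0.6, -1.4, -0.2]
grip_width: 0.0393
```

```bash
python3 - <<'E'
from h import *
go((.692,-.034,.1835),.785)
f=cams.grab_frame('side'); crop(f,300,100,200,150,3.8,'pics/s14.png')
E
```

```text
pos [ 0.6929 -0.0341  0.1852] rot [-1.57  -0.     0.785] t 22.65 f [-0.65 -1.44 -0.15] w 0.0393
shift mm [-0.6  1.7  0.7] turn [-0.  0.  0.]
```

View pics/s14.png

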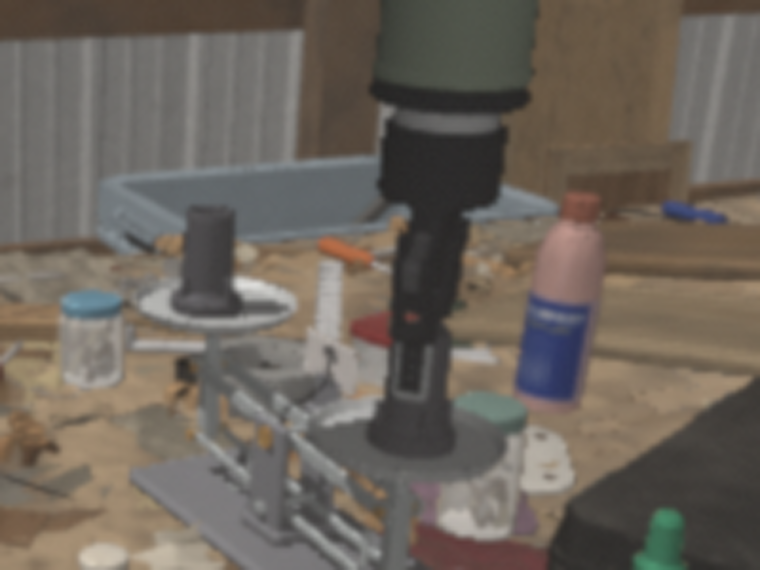

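Call:
send_rows(
  series="0 0 0 0 0 0 0.48;0 0 0 0 0 0 0.52;0 0 0 0 0 0 0.6;0 0 0 0 0 0 0.7;0 0 0 0 0 0 0.8;0 0 0 0 0 0 0.8;0 0 0 0 0 0 0.8;0 0 0 0 0 0 0.8;0 0 0 0 0 0 0.8;0 0 0 0 0 0 0.8;0 0 0 0 0 0 0.8;0 0 0 0 0 0 0.8;0 0 0 0 0 0 0.8;0 0 0 0 0 0 0.8;0 0 0 0 0 0 0.8;0 0 0 0 0 0 0.8;0 0 0 0 0 0 0.8;0 0 0 0 0 0 0.8",
)

```text
clock: 24.2
position: [0.693, -0.0344, 0.1853]
tool_rot: [-1.571, -0.0, 0.785]
force: [0.4, 0.2, 0.5]
grip_width: 0.0681
```

```bash
python3 - <<'E'
from h import *
go((.692,-.034,.1835),.785)
f=cams.grab_frame('side'); crop(f,300,100,200,150,3.8,'pics/s15.png')
E
```

```text
pos [ 0.693  -0.0344  0.1853] rot [-1.571 -0.     0.785] t 24.2 f [0.42 0.17 0.51] w 0.0681
shift mm [-0.4  1.8  0.9] turn [ 0. -0.  0.]
```

View pics/s15.png

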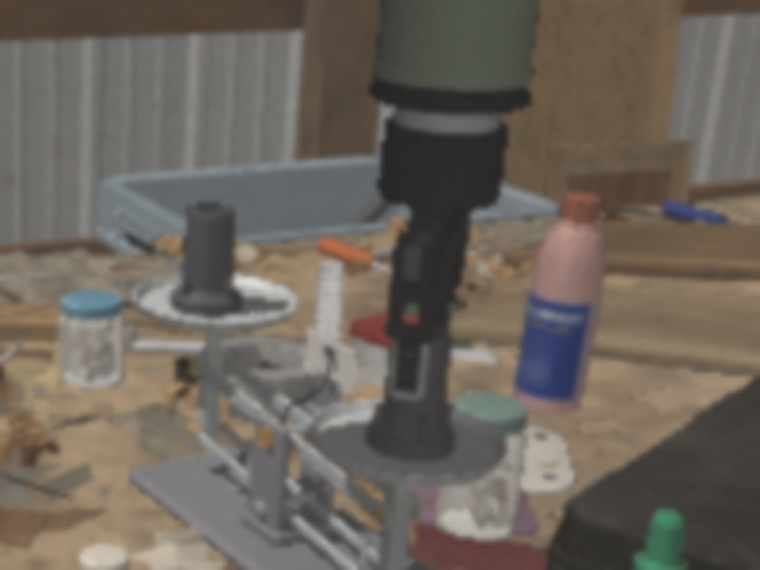

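Call:
send_rows(
  series="0 0 0 0 2 0 0.6;0 0 0 0 2 0 0.5;0 0 0 0 2 0 0.4;0 0 0 0 2 0 0.3;0 0 0 0 2 0 0.3;0 0 0 0 2 0 0.3;0 0 0 0 2 0 0.3;0 0 0 0 0 0 0.3;0 0 0 0 -10 0 0.3;0 0 0 0 -28 0 0.3;0 0 0 0 -50 0 0.3;0 0 0 0 -72 0 0.3;0 0 0 0 -85 0 0.3;0 0 0 0 -90 0 0.3;0 0 0 0 -90 0 0.3;0 0 0 0 -90 0 0.3",
)

```text
clock: 25.58
position: [0.6926, -0.0343, 0.2746]
tool_rot: [-1.57, 0.001, 0.785]
force: [0.8, -0.4, -6.0]
grip_width: 0.0389
```

```bash
python3 - <<'E'
from h import *
go((.453,-.168,.20),.785)
f=cams.grab_frame('side'); crop(f,300,80,200,150,3.8,'pics/s16.png')
for c in((540,287),(722,277),(734,407),(552,420)): print('top',onz('top',(c[0]+.5)/3.6+219.5,(c[1]+.5)/3.6+119.5,.035))
for c in((247,446),(418,403),(572,552)): print('side',onz('side',(c[0]+.5)/3.3+219.5,(c[1]+.5)/3.3+149.5,.035))
E
```

```text
pos [ 0.6926 -0.0343  0.2746] rot [-1.57e+00  1.00e-03  7.85e-01] t 25.58 f [ 0.79 -0.38 -5.99] w 0.0389
shift mm [-263.9   74.9   74.7] turn [-0.001 -0.    -0.001]
top [ 0.51462691 -0.07071673  0.035     ]
top [ 0.52577459 -0.25736173  0.035     ]
top [ 0.39289665 -0.26433635  0.035     ]
top [ 0.37905586 -0.080346    0.035     ]
side [ 0.37677797 -0.08453646  0.035     ]
side [ 0.50799254 -0.0748407   0.035     ]
side [ 0.52458448 -0.25583812  0.035     ]
```

View pics/s16.png

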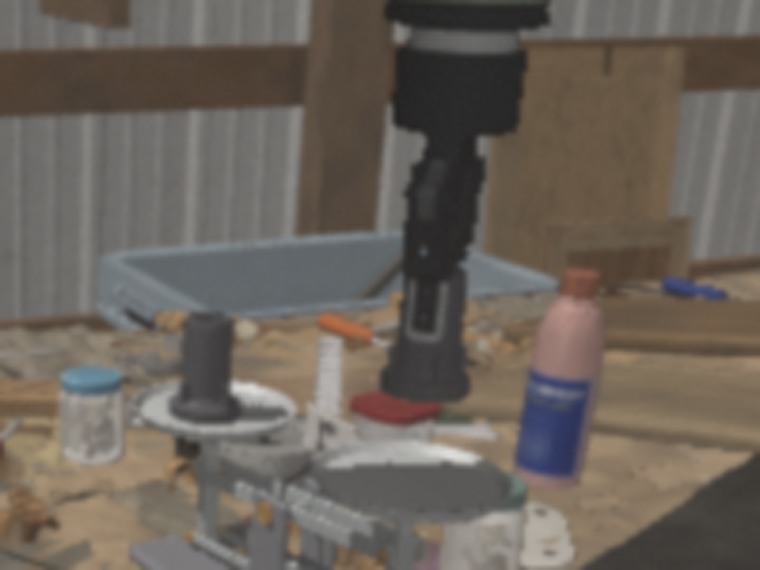

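Call:
send_rows(
  series="0 0 0 -14 0 4 0.3;0 0 0 -40 0 11 0.3;0 0 0 -74 2 21 0.3;0 0 0 -110 5 31 0.3;0 0 0 -146 12 41 0.3;0 0 0 -182 22 52 0.3;0 0 0 -214 35 61 0.3;0 0 0 -240 50 68 0.3;0 0 0 -256 63 73 0.3;0 0 0 -263 72 75 0.3;0 0 0 -264 75 75 0.3;0 0 0 -264 75 75 0.3;0 0 0 -264 75 75 0.3;0 0 0 -264 75 75 0.3",
)

```text
clock: 26.8
position: [0.4541, -0.1675, 0.2006]
tool_rot: [-1.571, -0.0, 0.786]
force: [0.5, -0.9, -5.6]
grip_width: 0.0391
```

```bash
python3 - <<'E'
from h import *
go((.452,-.169,.064),.785)
f=cams.grab_frame('side'); crop(f,250,130,200,150,3.8,'pics/s17.png')
E
```

```text
pos [ 0.4541 -0.1675  0.2006] rot [-1.571 -0.     0.786] t 26.8 f [ 0.49 -0.94 -5.56] w 0.0391
shift mm [ -2.5 136.6   0.5] turn [0.    0.001 0.   ]
```

View pics/s17.png

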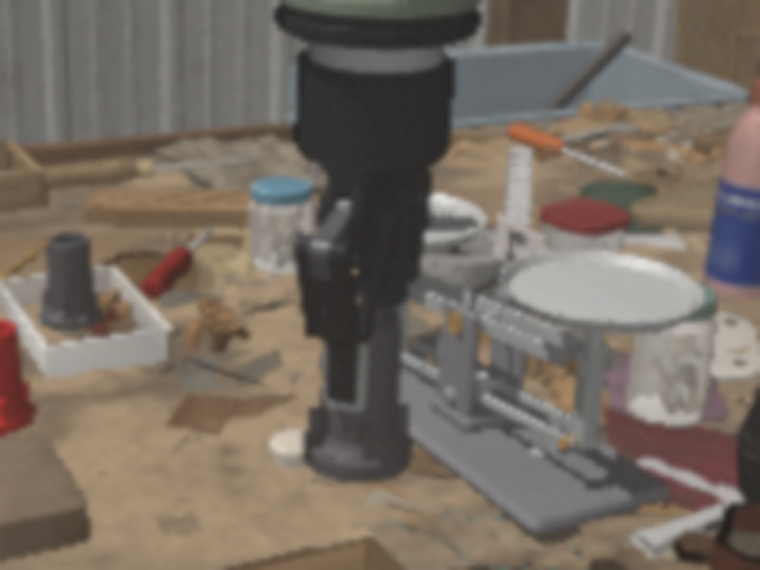

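Call:
send_rows(
  series="0 0 0 0 8 0 0.3;0 0 0 -1 25 0 0.3;0 0 0 -2 50 0 0.3;0 0 0 -2 78 0 0.3;0 0 0 -2 103 0 0.3;0 0 0 -2 120 0 0.3;0 0 0 -2 130 0 0.3;0 0 0 -2 134 0 0.3;0 0 0 -2 136 0 0.3;0 0 0 -2 136 0 0.3;0 0 0 -2 136 0 0.3",
)

```text
clock: 27.77
position: [0.4523, -0.1694, 0.0651]
tool_rot: [-1.572, -0.001, 0.785]
force: [-0.2, -0.2, -5.3]
grip_width: 0.0394
```

Call:
send_rows(
  series="0 0 0 0 1 0 0.3;0 0 0 0 2 0 0.3;0 0 0 0 3 0 0.3;0 0 0 0 3 0 0.3;0 0 0 0 3 0 0.3",
)

```text
clock: 28.18
position: [0.4518, -0.1693, 0.0614]
tool_rot: [-1.571, -0.0, 0.785]
force: [0.3, -0.1, -4.9]
grip_width: 0.0392
```

```bash
python3 - <<'E'
from h import *
go((.452,-.169,.0575),.785)
f=cams.grab_frame('side'); crop(f,250,180,200,150,3.8,'pics/s18.png')
E
```

```text
pos [ 0.4518 -0.1693  0.0614] rot [-1.571 -0.     0.785] t 28.18 f [ 0.35 -0.09 -4.94] w 0.0392
shift mm [0.4 3.9 0.1] turn [ 0. -0.  0.]
```

View pics/s18.png

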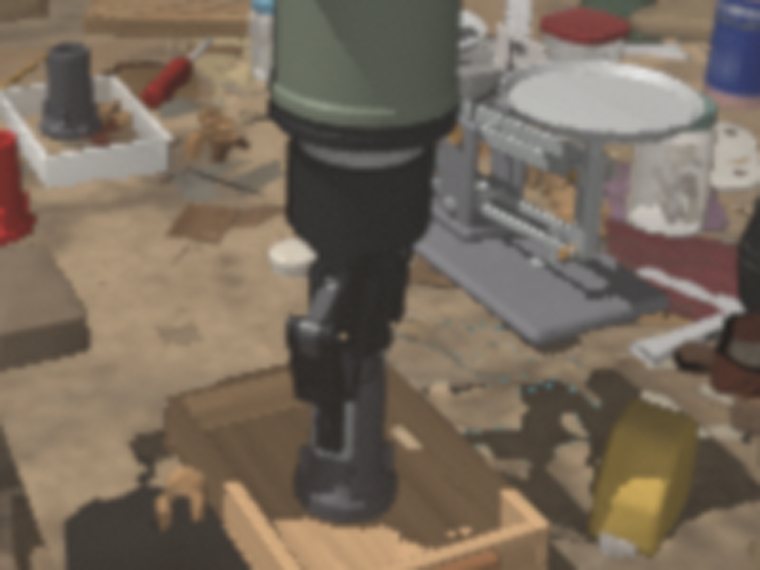

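Over the tray, not yet in contact. I'll keep lowering in 1 mm steps.

Call:
send_rows(
  series="0 0 0 0 1 0 0.3;0 0 0 0 1 0 0.3;0 0 0 0 1 0 0.3",
)

```text
clock: 28.48
position: [0.4517, -0.1693, 0.0602]
tool_rot: [-1.571, 0.0, 0.785]
force: [0.4, -0.3, -5.0]
grip_width: 0.0389
```

Call:
send_rows(
  series="0 0 0 0 1 0 0.3;0 0 0 0 1 0 0.3;0 0 0 0 1 0 0.3",
)

```text
clock: 28.73
position: [0.4517, -0.1693, 0.0593]
tool_rot: [-1.571, 0.0, 0.785]
force: [-0.3, -0.5, -4.8]
grip_width: 0.039
```

Call:
send_rows(
  series="0 0 0 0 1 0 0.3;0 0 0 0 1 0 0.3;0 0 0 0 1 0 0.3",
)

```text
clock: 28.98
position: [0.4517, -0.1693, 0.0582]
tool_rot: [-1.571, 0.0, 0.785]
force: [-0.8, -0.4, -5.3]
grip_width: 0.039
```

Call:
send_rows(
  series="0 0 0 0 1 0 0.3;0 0 0 0 1 0 0.3;0 0 0 0 1 0 0.3",
)

```text
clock: 29.23
position: [0.4518, -0.1693, 0.0574]
tool_rot: [-1.571, -0.0, 0.785]
force: [0.4, -0.2, 0.2]
grip_width: 0.0392
```

Call:
send_rows(
  series="0 0 0 0 1 0 0.3;0 0 0 0 1 0 0.3;0 0 0 0 1 0 0.3",
)

```text
clock: 29.48
position: [0.4519, -0.1694, 0.0573]
tool_rot: [-1.571, -0.001, 0.785]
force: [-7.1, 2.7, 28.0]
grip_width: 0.0388
```

Call:
send_rows(
  series="0 0 0 0 -1 0 0.3;0 0 0 0 -1 0 0.3;0 0 0 0 -1 0 0.48;0 0 0 0 -1 0 0.55;0 0 0 0 -1 0 0.65;0 0 0 0 -1 0 0.75;0 0 0 0 -1 0 0.75;0 0 0 0 -1 0 0.75;0 0 0 0 -6 0 0.75;0 0 0 0 -20 0 0.75;0 0 0 0 -45 0 0.75;0 0 0 0 -75 0 0.75;0 0 0 0 -110 0 0.75;0 0 0 0 -145 0 0.75;0 0 0 0 -180 0 0.75;0 0 0 0 -200 0 0.75;0 0 0 0 -200 0 0.75;0 0 0 0 -200 0 0.75",
)

```text
clock: 30.98
position: [0.4521, -0.1693, 0.2575]
tool_rot: [-1.573, -0.002, 0.785]
force: [0.6, -0.3, 0.2]
grip_width: 0.064
```

```bash
python3 - <<'E'
from h import *
go((.452,-.169,.0575),.785)
f=cams.grab_frame('side'); crop(f,220,130,230,180,3.3,'pics/s20.png')
f=cams.grab_frame('top'); crop(f,220,120,220,140,3.6,'pics/t20.png')
E
```

```text
pos [ 0.4521 -0.1693  0.2575] rot [-1.573 -0.002  0.785] t 30.98 f [ 0.56 -0.32  0.15] w 0.064
shift mm [-1.e-01  2.e+02  7.e-01] turn [0.002 0.    0.002]
```

View pics/s20.png

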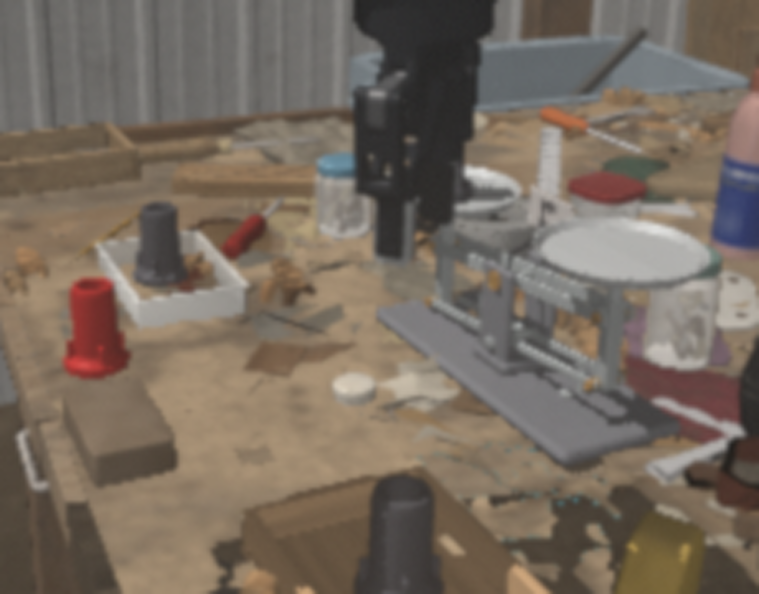

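View pics/t20.png

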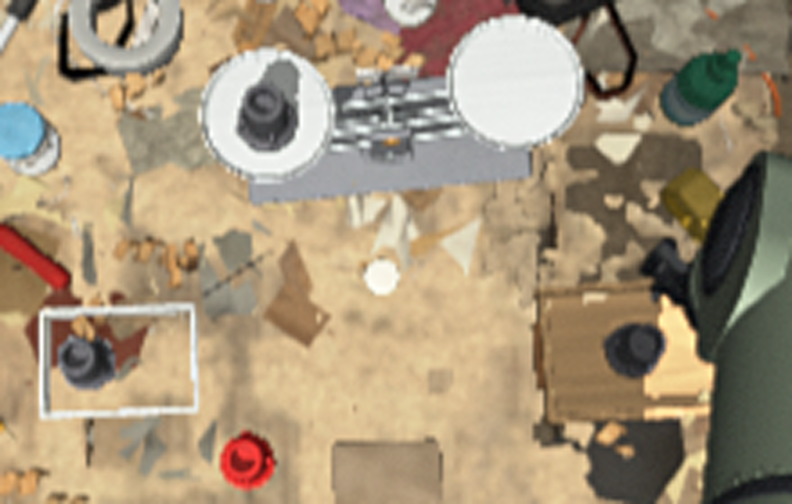

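Both bushes stand upright in their trays (top crop (87,360) clear tray, (635,348) wooden tray). The sample is on its pan at (267,112), and the bystanders look unmoved.

```bash
python3 -c "
from workcell import bot; print(bot.job_done())"
```

```text
the job is handed in; nothing more can be done
None
```

Both castings were weighed against the sample and sorted, and I handed the job in at about 31 s of the 67 s allowed.

| Casting | Beam after release | Lift force | Tray |
|---|---|---|---|
| Left-hand (about y = +0.18) | stayed at the sample-down stop for over 1 s | about 3.4 N | clear plastic |
| Right-hand (about y = +0.02) | load pan went to its lower stop and stayed | about 5.3 N | wooden |

The sample's own weight is about 4.4 N, so both lift forces agree with the beam. I lowered each casting in small steps until the force reading showed contact. I opened the fingers only once it stood.

**Last checks:** the final side and top pictures show both castings upright in their trays, the sample on its pan and the beam back at rest. The pot, screwdriver, tape measure and bottle look unmoved, and the gripper is clear of everything.

**Things to know:**
- The clear tray measured about 0.04 rad of turn in the world frame, not the stated 0.14. I used the measured value.
- Force readings in the air varied by about 1 N, so I relied on the beam for the sorting.
- In both trays I pressed about 1 mm past contact, to 25 and 28 N, and backed off before letting go.
- The right-hand casting may have settled by about 1.5 mm with the pan as I let go.

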